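# Sort inspected culture cassettes and stack the passed one on a spacer

### The arm

A 7-joint arm with a two-finger parallel gripper is mounted at the origin on the work surface. World frame = base frame: x ahead of the robot, y to its left, z up, the work surface at z = 0. Lengths are in m, angles in degrees, forces in N, time in s.
With the tool pointing down it reaches from about 0.4 to 0.85 m from the base axis. Payload 4.5 kg.
Tool frame: the origin (TCP) lies at the very end of the fingers, on their centre line; the grasp point (between the pads) lies 19 mm behind it; z points along the fingers, y is the direction in which the jaws open and shut (so a half turn about z gives the same grasp; the last joint's range is limited). The gripper opens to 85 mm and grips with 20 to 120 N. Pads are 22 mm wide; open, the fingers measure 114 mm over their backs; the gripper's body (76 mm by 85 mm) begins 54 mm behind the grasp point. The pads swing forward as they close: fully open they stand 13 mm farther back than shut.
Start: joints at [-73.121, 39.483, -11.15, 89.685, 9.013, 51.709, -12.324], TCP at [0.161, 0.604, 0.231] pointing down, gripper open.
Joint ranges: [-172.22, 172.22], [-26.19, 119.32], [-84.43, 86.54], [7.71, 146.69], [-57.33, 237.33], [2.42, 119.75], [-152.13, 152.13]. Speed limits (degrees/s): [147.25, 147.25, 180, 180, 180, 180, 180].

### API

Orientations are given as [roll, pitch, yaw] about the fixed x, y, z axes, in that order (R = Rz(yaw) Ry(pitch) Rx(roll)).
In Python, from cell import * gives the robot as it stands. The module is installed in compiled form; this text tells all that it offers. Calls block until the motion is done:
- move_ptp(position, orientation): joint-space move of the TCP to a pose.
- servo_line(position, velocity=0.15, ori=None, guard=None): straight line of the TCP; ori=None keeps the orientation; velocity is the mean speed in m/s. With guard (N) it stops when the force on the tool has changed by that much, and returns True; else False.
- move_joints(angles): joint-space move.
- grip(opening, force=None): opening from 0.0 (shut) to 1.0 (fully open); force is the grip in N (None keeps the last); returns when the fingers have stopped.
- pause(seconds).
- ik(position, orientation): joint angles nearest the present ones, or None.
- read_state(): the state.
- capture(name): name is "scene" or "top" or "wrist"; returns (picture, depth): 420x560x3 uint8, red, green, blue; 420x560 float32, m along the optical axis (not along the pixel's ray), 0 where there is no reading.
- camera_model(name): a dict with "mtx" (3x3 intrinsics, pixels), "D" ([k1, k2, p1, p2, k3] as OpenCV has them; the pictures are not rectified), "camera_from_world" (4x4, takes a point from world to camera coordinates). Camera axes: x right, y down, z forward; pixel columns grow to the right and rows downward; lengths in m; the calibration is good to about 2 mm. A picture is of the moment at which its call begins: read the wrist's pose just before it. camera_model takes no time and is no camera call; for the wrist camera it gives the pose at the moment of the call.
A pose or a line that the arm cannot do raises Unreachable and nothing moves.
- job_done(): hands the job in, once; it reports no verdict.
The state is a dict: "clock": time; "joint_positions": joint angles; "qd": joint speeds; "joint_efforts": joint torques, N m; "position": TCP position; "eef_rot": TCP orientation; "contact_force": force on the tool from outside, world axes, zero at the start; "wrist_torque": the same for the moment, N m; "grip_width": opening from 0.0 (shut) to 1.0 (fully open).
Only numpy, scipy, OpenCV 4.12 (cv2) and the standard library are available. Lean on these libraries where they do the work, as an engineer would, in place of code of your own. Each camera call takes 0.05 s, during which the arm holds its last target.

### The job

Two culture cassettes wait on the sloping inspection stand: the one with the round tag has passed, the one with the bar tag is rejected. Lay the vented spacer plate squarely on the cassette already in the started nest and then set the passed cassette squarely on the plate; put the rejected cassette flat into the empty nest. Set the cassettes down without dropping them, and leave the glassware and other things on the bench where they are.

Things in the scene. Friction and masses are not known exactly. Their poses are not given: they have to be found in the camera images.
- cassette_disc: white plastic box 70 (x) x 50 (y) x 34 mm (z), top with a 6 mm deep window inside a 4 mm rim; origin at the centre of its underside, z out of its top; about 120 g, alike either way round. A black round disc tag, 30 mm across, lies in its window: passed. It starts on the slope of the stand with its z square to the slope, resting against the lip; either side of the stand.
- cassette_bar: white plastic box 70 (x) x 50 (y) x 34 mm (z), top with a 6 mm deep window inside a 4 mm rim; origin at the centre of its underside, z out of its top; about 120 g, alike either way round. A black bar tag, 54 x 9 mm along x, lies in its window: rejected. It starts on the stand beside the other; which of the two sides is not fixed.
- cassette_first: white plastic box 70 (x) x 50 (y) x 34 mm (z), top with a 6 mm deep window inside a 4 mm rim; origin at the centre of its underside, z out of its top; about 120 g, alike either way round. Passed (round tag) and already lying in the started nest, loose in it with 4 mm play all round: the first layer, whose rim carries the spacer. It stays there.
- spacer: vented spacer plate of steel-grey metal with nine dark vent spots, 80 (x) x 60 (y) x 5 mm (z), about 70 g, loose; origin at the centre of its underside. It starts lying flat on the spacer block, its long sides overhanging the block by 15 mm each.
- block: fixed grey block 60 (x) x 30 (y) x 32 mm high under the spacer plate; origin at the centre of its underside.
- stand: fixed aluminium inspection stand, x from -52 to 72 mm, 264 mm wide (y), 176 mm high; origin on the bench under the middle of the slope, z up. Its 220 mm wide slope faces its -x side (the robot) and rises towards +x at 30 degrees from level. The two cassettes lie on it about 105 mm apart in y; a lip standing 8 mm out of the slope at its low edge holds them.
- slope (a point): the point on the slope's surface midway between the cassettes, 55 mm above the bench straight over the stand's origin; axes as the stand's.
- lamp (a point): middle of the underside of the white lamp bar that hangs over the slope's upper half; axes as the stand's. The bar is 48 mm deep (x), 262 mm wide (y), 20 mm thick, 157 mm above the bench, on a post at each end, 18 mm towards +x. A gripper tilted square to the slope clears it, and a cassette drawn out square to the slope does too.
- nest_started: fixed shallow dark steel nest, outside 86 (x) x 66 (y) x 10 mm high, walls 4 mm, floor 4 mm thick, inside 78 x 58 mm; origin at the centre of its underside. The started nest is the one that already holds a cassette; it may be on the left or on the right.
- nest_empty: fixed nest of the same shape and size, origin likewise, with nothing in it: for the rejected cassette. On the other side from the started nest.
- dish: bystander: clear round dish with an amber floor, 58 mm across, 17 mm high; origin at the centre of its underside.
- jar: bystander: small jar with a blue cap, 44 mm across, 50 mm high; origin at the centre of its underside.
- reagent: bystander: white bottle, 60 mm across, 120 mm high; origin at the centre of its underside.
- tipbox: bystander: blue and grey pipette tip box, 89 x 119 x 65 mm high; origin at the centre of its underside.
- timer: bystander: flat white bench timer, 70 x 70 x 30 mm high; origin at the centre of its underside.
- beaker: bystander: glass beaker, 66 mm across, 70 mm high; origin at the centre of its underside.
Mind the look-alikes: they are no part of the job. Leave any orange or turquoise look-alike of the cassette_first alone.

How it is judged (in metres and radians):
On the way, in this order (a step that is already met when the one before it is completed fails the run):
1. the spacer plate lies flat and squarely on the first cassette, released (horizontal distance between spacer and nest_started below 0.015 m and z of spacer in the frame of nest_started between 0.034 and 0.042 m and angle between spacer's own z axis and vertical below 0.06 rad and angle between the x axis of spacer and the x axis of nest_started, either way round below 0.2 rad and contact force between the fingers and spacer below 0.1 N), for 0.2 s.
2. the passed cassette (round tag) lies flat and squarely on the spacer plate, released (horizontal distance between cassette_disc and nest_started below 0.018 m and z of cassette_disc in the frame of nest_started between 0.039 and 0.047 m and angle between cassette_disc's own z axis and vertical below 0.06 rad and angle between the x axis of cassette_disc and the x axis of nest_started, either way round below 0.2 rad and contact force between the fingers and cassette_disc below 0.1 N), for 0.2 s.
At the end, for the whole second after the job is handed in: First cassette in the started nest, spacer on it (within 15 mm of the nest centre), passed cassette on that (18 mm), rejected one on the floor of the empty nest (12 mm); all level (0.06 rad), lined up with the nest either way round (0.2 rad), heights within 4 mm, at rest (horizontal distance between cassette_first and nest_started below 0.012 m and z of cassette_first in the frame of nest_started between 0 and 0.008 m and angle between each of cassette_first, spacer, cassette_disc, cassette_bar's own z axis and vertical below 0.06 rad and angle between the x axis of each of cassette_first, spacer, cassette_disc and the x axis of nest_started, either way round below 0.2 rad and horizontal distance between spacer and nest_started below 0.015 m and z of spacer in the frame of nest_started between 0.034 and 0.042 m and horizontal distance between cassette_disc and nest_started below 0.018 m and z of cassette_disc in the frame of nest_started between 0.039 and 0.047 m and horizontal distance between cassette_bar and nest_empty below 0.012 m and z of cassette_bar in the frame of nest_empty between 0 and 0.008 m and angle between the x axis of cassette_bar and the x axis of nest_empty, either way round below 0.2 rad and linear speed of each of cassette_first, spacer, cassette_disc, cassette_bar below 0.02 m/s); the robot touches nothing.
It fails at once if a bystander (dish, jar, bottle, tip box, timer or beaker) is shoved more than 30 mm or knocked over (distance of any of dish, jar, reagent, tipbox, timer, beaker from where it was at the start of the episode above 0.03 m or angle between any of dish, jar, reagent, tipbox, timer, beaker's own z axis and vertical above 0.5 rad).
It fails at once if a cassette is dropped onto its place (falls freely faster than 0.5 m/s, about 13 mm of drop) ((horizontal distance between cassette_disc and nest_started below 0.04 m and contact force between the fingers and cassette_disc below 0.1 N and linear speed of cassette_disc above 0.5 m/s) or (horizontal distance between cassette_bar and nest_empty below 0.04 m and contact force between the fingers and cassette_bar below 0.1 N and linear speed of cassette_bar above 0.5 m/s)).
It also fails if it takes over 72 s, if anything falls off the work surface, if the arm or the gripper's body presses on something with over 40 N, if the wrist force passes 120 N, or if a joint passes its speed limit or range.

## Working session

There is one attempt and no reset: what is moved stays moved. The work goes in short steps, each a Python script; the robot and the scene stay as the last script left them, time stands still between calls to the robot, and variables do not carry over. Pictures are saved under pics/ and viewed, and the job is handed in when it is done.

```bash
mkdir -p pics
python3 - <<'E'
from cell import *
import cv2,numpy as np
for n in("scene","top"):
    p,d=capture(n); np.savez(f"pics/{n}0.npz",p=p,d=d)
    cv2.imwrite(f"pics/{n}0.png",p[:,:,::-1])
    m=camera_model(n); print(n,m)
s=read_state();print(s["clock"],s["position"],s["eef_rot"],s["grip_width"])
E
```

```text
scene {'mtx': array([[415.5297533 ,   0.        , 279.14355927],
       [  0.        , 415.5297533 , 220.94108962],
       [  0.        ,   0.        ,   1.        ]]), 'D': array([-0.03104907,  0.        ,  0.        ,  0.        ,  0.        ]), 'camera_from_world': array([[ 0.03178211,  0.99946354, -0.00790719, -0.03760565],
       [ 0.80758629, -0.03034016, -0.58896847, -0.35872745],
       [-0.58889242,  0.01233292, -0.80811733,  1.74157605],
       [ 0.        ,  0.        ,  0.        ,  1.        ]])}
top {'mtx': array([[411.24361724,   0.        , 277.60393476],
       [  0.        , 411.24361724, 211.49671315],
       [  0.        ,   0.        ,   1.        ]]), 'D': array([-0.034155,  0.      ,  0.      ,  0.      ,  0.      ]), 'camera_from_world': array([[-0.0289596 , -0.9993503 ,  0.02145485,  0.00382312],
       [-0.99806627,  0.02772805, -0.05563154,  0.54358782],
       [ 0.05500049, -0.02302442, -0.99822083,  1.18580359],
       [ 0.        ,  0.        ,  0.        ,  1.        ]])}
0.1 [0.16104286 0.60330372 0.23057051] [-1.79907033e+02  7.78237188e-03  1.65063490e+02] 1.0011818967475004
```

View pics/top0.png

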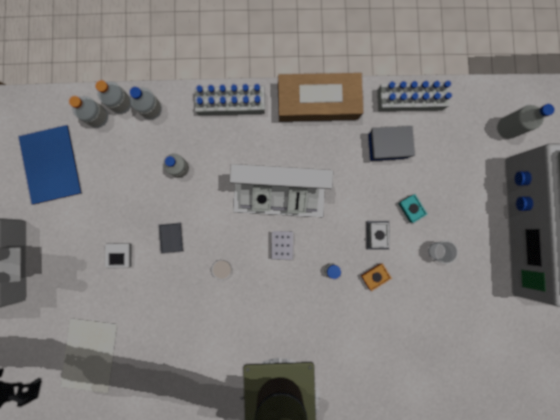

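View pics/scene0.png

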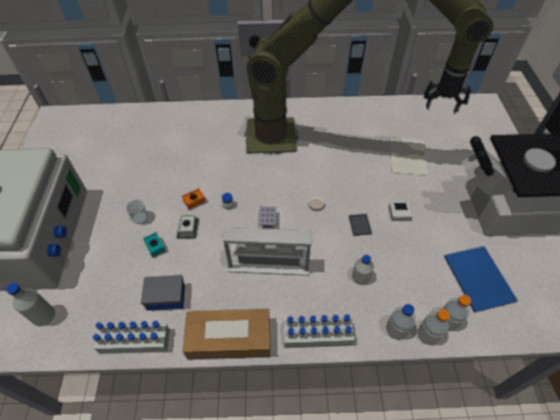

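Top view: passed cassette (disc) on the stand at (262,199), rejected one (bar) at (298,201). The spacer is at (283,245), the started nest at (378,235) and the empty nest at (171,238). The turquoise look-alike is at (413,208), the orange one at (376,277), and the jar at (333,272). Next I'll get coarse positions, then take wrist views.

```bash
cat > h.py <<'E'
from cell import *
import cv2,numpy as np
from scipy.spatial.transform import Rotation as Rn
def ray(m,px):
    px=np.asarray(px,float).reshape(-1,1,2)
    u=cv2.undistortPoints(px,m["mtx"],m["D"]).reshape(-1,2)
    T=m["camera_from_world"];R=T[:3,:3]
    o=-R.T@T[:3,3]; d=np.c_[u,np.ones(len(u))]@R
    return o,d
def onplane(m,px,z=None,n=None,p0=None):
    o,d=ray(m,px)
    if n is None: n=np.array([0,0,1.]);p0=np.array([0,0,z])
    t=((p0-o)@n)/(d@n)
    return o+d*t[:,None]
def proj(m,P):
    T=m["camera_from_world"]
    return cv2.projectPoints(np.asarray(P,float).reshape(-1,1,3),cv2.Rodrigues(T[:3,:3])[0],T[:3,3],m["mtx"],m["D"])[0].reshape(-1,2)
def depthpts(m,d,uv):
    uv=np.asarray(uv);o,r=ray(m,uv); return o+r*d[uv[:,1],uv[:,0]][:,None]
E
python3 - <<'E'
from h import *
m=camera_model("top")
f=np.load("pics/top0.npz");p=f["p"]
for n,px,z in [("started",(378,235),.038),("empty",(171,238),.005),("spacer",(283,245),.037),("disc",(262,199),.08),("bar",(298,201),.08),("jar",(333,272),.05),("dish",(221,269),.01),("beaker",(437,252),.05),("turq",(413,208),.034),("orange",(376,277),.034),("timer",(118,256),.03),("reagent",(175,166),.06),("tipbox",(391,143),.065)]:
    print(n,onplane(m,[px],z)[0].round(3))
c=cv2.resize(p[140:300,150:420],None,fx=2.9,fy=2.9,interpolation=cv2.INTER_CUBIC)
cv2.imwrite("pics/topc.png",c[:,:,::-1])
E
```

```text
started [ 0.467 -0.298  0.038]
empty [0.475 0.302 0.005]
spacer [ 0.446 -0.024  0.037]
disc [0.576 0.032 0.08 ]
bar [ 0.567 -0.067  0.08 ]
jar [ 0.366 -0.162  0.05 ]
dish [0.381 0.158 0.01 ]
beaker [ 0.413 -0.463  0.05 ]
turq [ 0.542 -0.405  0.034]
orange [ 0.346 -0.288  0.034]
timer [0.428 0.449 0.03 ]
reagent [0.677 0.275 0.06 ]
tipbox [ 0.727 -0.339  0.065]
```

View pics/topc.png

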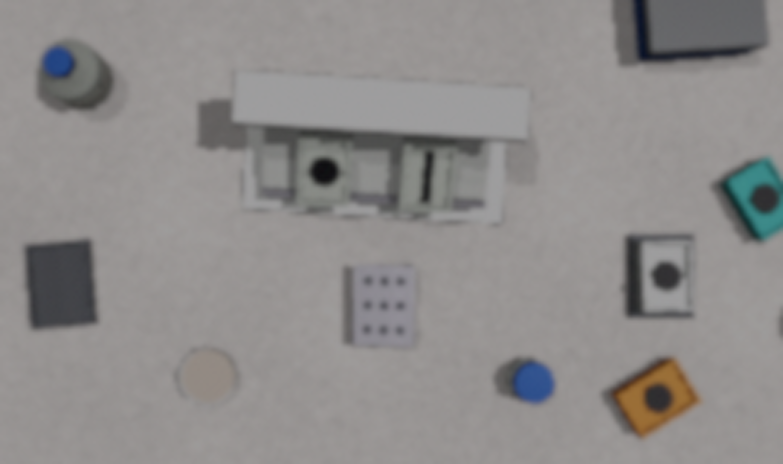

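Run:
```python
from h import *
s=read_state();m=camera_model("wrist")
T=np.eye(4);T[:3,:3]=Rn.from_euler('xyz',s["eef_rot"],degrees=True).as_matrix();T[:3,3]=s["position"]
C=np.linalg.inv(m["camera_from_world"])
print(m["mtx"],m["D"]);print((np.linalg.inv(T)@C).round(4))
# candidate reachability
for p,o in [((.47,.30,.25),(180,0,180)),((.47,.30,.25),(180,0,0)),((.45,0,.3),(180,0,0)),((.45,0,.3),(180,0,180)),((.467,-.298,.3),(180,0,0)),((.467,-.298,.3),(180,0,180)),((.55,.03,.1),(180,-30,0)),((.55,.03,.1),(180,30,180)),((.55,.03,.1),(180,-30,180)),((.55,-.07,.1),(180,-30,0))]:
    print(p,o,Rn.from_euler('xyz',o,degrees=True).as_matrix()[:,2].round(2),np.round(ik(p,o),0) if ik(p,o) is not None else None)
```

```text
[[370.60995121   0.         282.36629993]
 [  0.         370.60995121 205.14310799]
 [  0.           0.           1.        ]] [-0.00152221  0.          0.          0.          0.        ]
[[-6.000e-04 -9.635e-01 -2.678e-01  6.860e-02]
 [ 1.000e+00 -8.000e-04  4.000e-04 -9.000e-04]
 [-6.000e-04 -2.678e-01  9.635e-01 -1.428e-01]
 [ 0.000e+00  0.000e+00  0.000e+00  1.000e+00]]
(0.47, 0.3, 0.25) (180, 0, 180) [ 0.  0. -1.] [-26.  34. -18. 100.  13.  49.  39.]
(0.47, 0.3, 0.25) (180, 0, 0) [ 0. -0. -1.] [ -57.   37.   33.  102.  -26.   49. -101.]
(0.45, 0, 0.3) (180, 0, 0) [ 0. -0. -1.] [-30.  24.  36. 114. -19.  47. -73.]
(0.45, 0, 0.3) (180, 0, 180) [ 0.  0. -1.] [  5.  21. -15. 113.   7.  47.  76.]
(0.467, -0.298, 0.3) (180, 0, 0) [ 0. -0. -1.] [ -2.  39.  55.  99. -36.  61. -25.]
(0.467, -0.298, 0.3) (180, 0, 180) [ 0.  0. -1.] [ 28.  29.   0.  97.  -0.  53. 118.]
(0.55, 0.03, 0.1) (180, -30, 0) [ 0.5  -0.   -0.87] [  3.  48. -23. 137. 145.  39. 116.]
(0.55, 0.03, 0.1) (180, 30, 180) [ 0.5   0.   -0.87] [ 27.  65. -72. 136. 115.  71. -27.]
(0.55, 0.03, 0.1) (180, -30, 180) [-0.5   0.   -0.87] [  6.  61. -27.  78.  17.  77.  67.]
(0.55, -0.07, 0.1) (180, -30, 0) [ 0.5  -0.   -0.87] [ 18.  48. -23. 136. 155.  35. 121.]
```

Run:
```python
from h import *
move_ptp((.43,0,.32),(180,0,180))
s=read_state();m=camera_model("wrist");p,d=capture("wrist")
print(s["clock"],s["position"],s["eef_rot"],s["joint_positions"])
np.savez("pics/w1.npz",p=p,d=d,T=m["camera_from_world"],K=m["mtx"],D=m["D"])
cv2.imwrite("pics/w1.png",p[:,:,::-1])
```

```text
2.475 [0.43021384 0.00084565 0.31997601] [ 1.79973389e+02  8.68529007e-03 -1.79916360e+02] [  2.81233652  17.97843945 -12.30343929 113.81681582   4.9902762
  48.6871572   77.87795493]
```

View pics/w1.png

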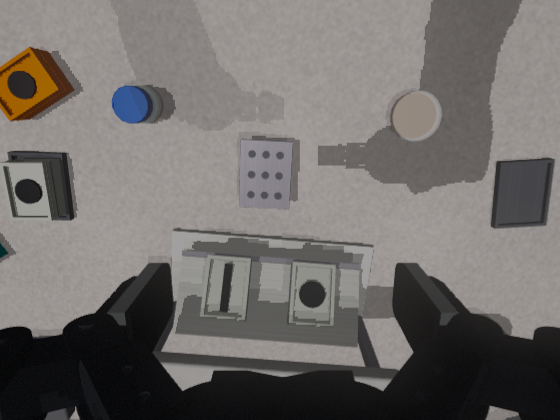

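The wrist view shows the started cassette at (27,188), spacer (266,174), bar cassette (228,287), disc cassette (313,294) and empty nest (522,193). Next I'll measure them with masks, rays and depth.

```bash
cat >> h.py <<'E'
def load(n):
    f=np.load(f"pics/{n}.npz");return f["p"],f["d"],dict(mtx=f["K"],D=f["D"],camera_from_world=f["T"])
def rect(m,cnt,z=None,n=None,p0=None):
    P=onplane(m,cnt.reshape(-1,2),z,n,p0)
    (c,s,a)=cv2.minAreaRect((P[:,:2]*1000).astype(np.float32))
    if s[0]<s[1]: s=(s[1],s[0]);a+=90
    a=(a+90)%180-90
    return np.round(c,1),np.round(s,1),round(a,1)
def blob(mask,seed):
    n,l=cv2.connectedComponents(mask.astype(np.uint8))
    k=l[seed[1],seed[0]]
    if k==0: return None
    c,_=cv2.findContours((l==k).astype(np.uint8),cv2.RETR_EXTERNAL,cv2.CHAIN_APPROX_NONE)
    return max(c,key=cv2.contourArea)
E
python3 - <<'E'
from h import *
p,d,m=load("w1")
for n,a in [("spacer",(266,165)),("emptyfloor",(522,193)),("emptywall",(497,190)),("started rim",(45,190)),("win",(27,210)),("wallst",(62,190)),("bar",(228,287)),("disc",(313,294)),("discwin",(313,272)),("bench",(320,60)),("slopeL",(270,285)),("gap",(190,290))]:
    print(n,p[a[1],a[0]],depthpts(m,d,[a])[0].round(4))
hsv=cv2.cvtColor(p,cv2.COLOR_RGB2HSV)
c=np.hstack([cv2.resize(p[120:240,0:110],None,fx=4,fy=4),cv2.resize(p[120:240,470:560],None,fx=4,fy=4)])
cv2.imwrite("pics/c1.png",c[:,:,::-1])
cv2.imwrite("pics/c2.png",cv2.resize(p[130:350,165:385],None,fx=2.7,fy=2.7)[:,:,::-1])
E
```

```text
spacer [138 135 141] [ 0.4317 -0.0184  0.0367]
emptyfloor [68 68 72] [0.4726 0.3054 0.005 ]
emptywall [50 48 49] [0.4682 0.2718 0.007 ]
started rim [160 159 155] [ 0.4609 -0.2776  0.0396]
win [157 158 151] [ 0.4876 -0.3086  0.032 ]
wallst [59 58 55] [ 0.4682 -0.2765  0.0087]
bar [44 43 43] [ 0.5637 -0.0611  0.0825]
disc [46 45 44] [0.5738 0.0358 0.0802]
discwin [143 145 137] [0.5523 0.0363 0.0674]
bench [155 149 146] [ 3.14e-01  4.45e-02 -3.00e-04]
slopeL [152 152 148] [ 0.5775 -0.0145  0.0514]
gap [138 137 135] [ 0.581  -0.1113  0.0576]
```

View pics/c1.png

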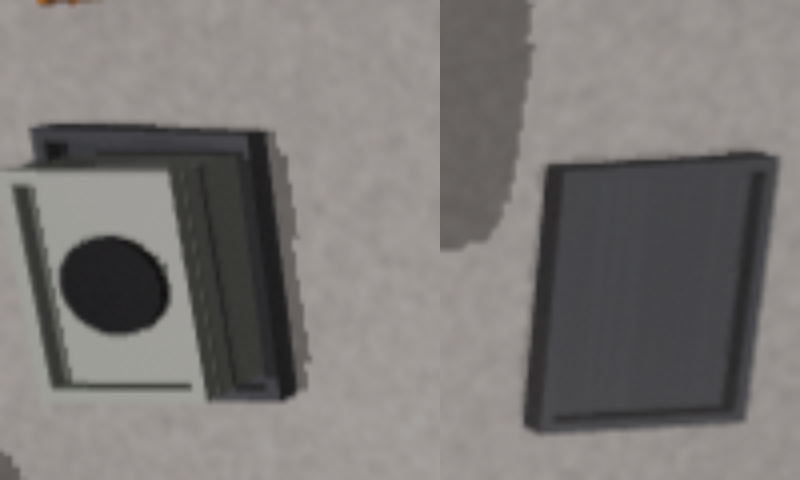

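View pics/c2.png

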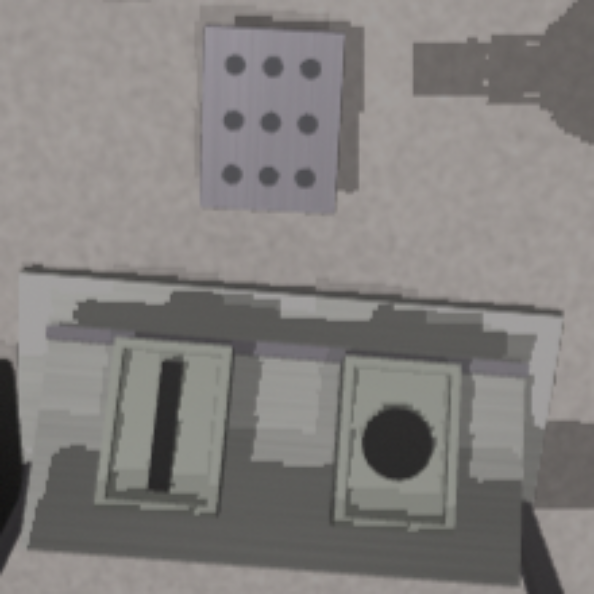

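Run:
```python
from h import *
p,d,m=load("w1")
hsv=cv2.cvtColor(p,cv2.COLOR_RGB2HSV);g=cv2.cvtColor(p,cv2.COLOR_RGB2GRAY)
# spacer vents
sub=np.zeros_like(g);sub[142:207,243:292]=1
mask=(g<110)&(sub>0)
n,l,st,ct=cv2.connectedComponentsWithStats(mask.astype(np.uint8))
k=[i for i in range(1,n) if 20<st[i,4]<90];print("vents",[(ct[i].round(1).tolist(),int(st[i,4])) for i in k])
V=onplane(m,[ct[i] for i in k],.037)
print("vent mean",V.mean(0).round(4));
(c,s,a)=cv2.minAreaRect((V[:,:2]*1000).astype(np.float32));print(c,s,a)
# slope plane fit from depth: pts in gap between cassettes and sides
uv=[(u,v) for u in range(262,284) for v in range(272,330)]+[(u,v) for u in range(186,200) for v in range(272,320)]
P=depthpts(m,d,np.array(uv));P=P[(P[:,2]>.02)&(P[:,2]<.12)]
c=P.mean(0);nrm=np.linalg.svd(P-c)[2][2];nrm*=np.sign(nrm[2])
r=(P-c)@nrm;keep=abs(r)<.004;P=P[keep];c=P.mean(0);nrm=np.linalg.svd(P-c)[2][2];nrm*=np.sign(nrm[2])
print("slope n",nrm.round(3),"tilt",np.degrees(np.arccos(nrm[2])).round(2),"yaw",np.degrees(np.arctan2(-nrm[1],-nrm[0])).round(1),c.round(4),len(P),((P-c)@nrm).std().round(5))
# tags
for nm,seed in(("bar",(228,287)),("disc",(313,294)),("first",(27,190))):
    b=blob(g<80,seed);M=cv2.moments(b);q=(M['m10']/M['m00'],M['m01']/M['m00'])
    if nm=="first": print(nm,q,onplane(m,[q],.033),rect(m,b,.033))
    else:
        p0=c+nrm*.029;print(nm,q,onplane(m,[q],None,nrm,p0).round(4),depthpts(m,d,np.round([q]).astype(int)).round(4), cv2.minAreaRect(b))
        Q=onplane(m,b.reshape(-1,2).astype(float),None,nrm,p0)
        u=np.array([nrm[2],0,-nrm[0]]);u/=np.linalg.norm(u);v=np.cross(nrm,u)
        print(cv2.minAreaRect((np.c_[(Q-c)@u,(Q-c)@v]*1000).astype(np.float32)))
b=blob((g<95),(522,193));print("empty",rect(m,b,.010),rect(m,b,.004),cv2.boundingRect(b))
# bystander-free check of depth edges
```

```text
vents [([251.7, 153.5], 43), ([265.7, 154.2], 45), ([279.6, 155.0], 45), ([290.5, 185.1], 62), ([251.0, 174.1], 43), ([264.8, 174.9], 46), ([278.7, 175.6], 47), ([250.5, 194.1], 42), ([264.1, 195.0], 44), ([277.6, 195.5], 48)]
vent mean [ 0.4445 -0.0169  0.037 ]
(443.6881408691406, -12.649591445922852) (46.703922271728516, 48.23054122924805) 87.13121032714844
slope n [-0.499  0.043  0.866] tilt 30.03 yaw -4.9 [ 0.591  -0.0446  0.0604] 1936 0.00087
bar (225.8752930145335, 287.7069854664791) [[ 0.5657 -0.0639  0.0804]] [[ 0.5651 -0.0634  0.0822]] ((226.10140991210938, 287.62811279296875), (8.708765029907227, 50.058067321777344), 6.632514476776123)
((-12.53933334350586, -20.32025718688965), (9.78658676147461, 55.417022705078125), 85.55479431152344)
disc (311.86991869918694, 293.68130081300814) [[0.5735 0.0345 0.08  ]] [[0.5725 0.0344 0.0826]] ((311.9499816894531, 293.6500244140625), (25.61444664001465, 25.930675506591797), 18.434947967529297)
((-5.591892242431641, 78.09260559082031), (29.328475952148438, 29.320398330688477), 70.50873565673828)
first (28.100595864002802, 190.79775674728356) [[ 0.46347761 -0.30222385  0.033     ]] (array([ 463.2, -302.3]), array([31.7, 28.1]), -90.0)
empty (array([472.1, 301.5]), array([87.4, 71.1]), 3.7) (array([473.6, 305.5]), array([88.5, 72.1]), 3.7) (491, 158, 63, 70)
```

Run:
```python
from h import *
move_ptp((.46,-.29,.25),(180,0,180))
s=read_state();m=camera_model("wrist");p,d=capture("wrist")
print(s["clock"],s["position"],s["eef_rot"],s["joint_positions"].round(0))
np.savez("pics/w2.npz",p=p,d=d,T=m["camera_from_world"],K=m["mtx"],D=m["D"])
cv2.imwrite("pics/w2.png",p[:,:,::-1])
m1=load("w1")[2]
V=onplane(m1,[(265.7,154.2),(264.8,174.9),(264.1,195),(251.7,153.5),(279.6,155),(250.5,194.1),(277.6,195.5),(251,174.1),(278.7,175.6)],.037)
print(V.mean(0).round(4)); x=V[[2,5,6]].mean(0)-V[[0,3,4]].mean(0);y=V[[4,6,8]].mean(0)-V[[3,5,7]].mean(0)
print(np.degrees(np.arctan2(x[1],x[0])),np.degrees(np.arctan2(-y[0],y[1])),np.linalg.norm(x),np.linalg.norm(y))
```

```text
3.675 [ 0.46093137 -0.28799438  0.2502597 ] [ 1.79925506e+02  4.80350812e-02 -1.79842548e+02] [ 31.  32.  -7. 103.   5.  46. 113.]
[ 0.4433 -0.0199  0.037 ]
-2.895841274286678 -3.053037494650211 0.048133818685662265 0.032158642168133654
```

View pics/w2.png

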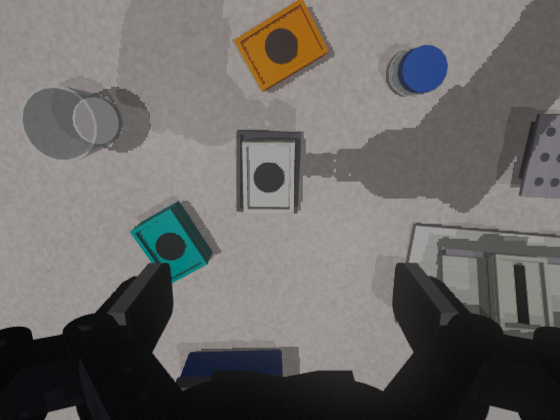

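Run:
```python
from h import *
p,d,m=load("w2")
c=cv2.resize(p[115:230,215:325],None,fx=5,fy=5,interpolation=cv2.INTER_NEAREST);cv2.imwrite("pics/c3.png",c[:,:,::-1])
g=cv2.cvtColor(p,cv2.COLOR_RGB2GRAY)
b=blob(g<80,(269,177));M=cv2.moments(b);q=(M['m10']/M['m00'],M['m01']/M['m00']);print("first tag",onplane(m,[q],.033),rect(m,b,.033))
print(depthpts(m,d,[(269,177),(247,170),(269,200),(241,170)]).round(4))
```

```text
first tag [[ 0.46361801 -0.30197981  0.033     ]] (array([ 463.8, -301.9]), array([28.7, 28.1]), -89.9)
[[ 0.4631 -0.3013  0.0355]
 [ 0.4566 -0.3229  0.0335]
 [ 0.4868 -0.3015  0.0341]
 [ 0.462  -0.3321  0.0036]]
```

View pics/c3.png

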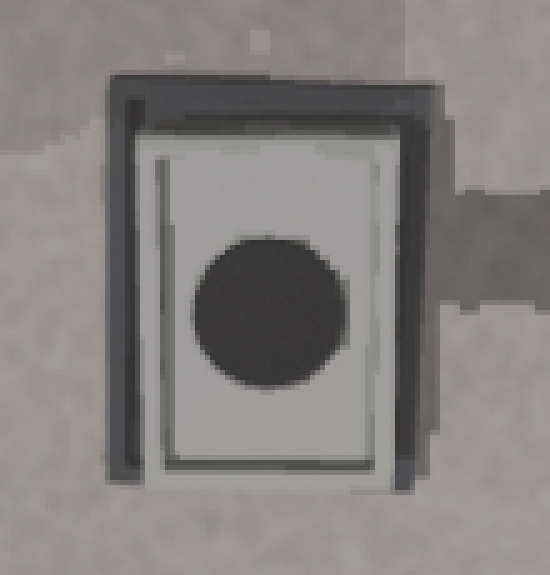

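Run:
```python
from h import *
p,d,m=load("w2")
f=lambda L:np.array(L)/5+np.array([215,115])-.1
N=onplane(m,f([(110,77),(438,85),(412,492),(107,483)]),.010)
C=onplane(m,f([(135,135),(400,135),(395,490),(147,487)]),.038)
for n,Q in(("nest",N),("cass",C)):
    x=(Q[2]+Q[3]-Q[0]-Q[1])/2;y=(Q[1]+Q[2]-Q[0]-Q[3])/2
    print(n,Q.mean(0).round(4),Q.round(4).tolist(),"size",np.linalg.norm(x).round(4),np.linalg.norm(y).round(4),"yaw",np.degrees(np.arctan2(x[1],x[0])).round(1),np.degrees(np.arctan2(-y[0],y[1])).round(1))
p,d,m=load("w1")
f=lambda L:np.array([((a-440)/4+470,b/4+120) for a,b in L])-.1
Q=onplane(m,f([(548,164),(777,155),(744,421),(527,431)]),.010)
x=(Q[2]+Q[3]-Q[0]-Q[1])/2;y=(Q[1]+Q[2]-Q[0]-Q[3])/2
print("empty",Q.mean(0).round(4),"size",np.linalg.norm(x).round(4),np.linalg.norm(y).round(4),"yaw",np.degrees(np.arctan2(x[1],x[0])).round(1),np.degrees(np.arctan2(-y[0],y[1])).round(1))
```

```text
nest [ 0.4639 -0.3029  0.01  ] [[0.4201, -0.3344, 0.01], [0.4215, -0.2677, 0.01], [0.508, -0.2719, 0.01], [0.5061, -0.3377, 0.01]] size 0.0863 0.0662 yaw -2.5 -1.5
cass [ 0.4638 -0.3014  0.038 ] [[0.4288, -0.3267, 0.038], [0.4287, -0.2764, 0.038], [0.4991, -0.2766, 0.038], [0.4986, -0.3262, 0.038]] size 0.0701 0.05 yaw 0.1 -0.3
empty [0.4726 0.3024 0.01  ] size 0.0865 0.0698 yaw 4.3 2.6
```

Run:
```python
from h import *
move_ptp((.4433,-.0199,.09),(180,0,177))
servo_line((.4433,-.0199,.013),velocity=.12)
grip(0.3,40)
s=read_state();print(s["clock"],s["grip_width"],s["position"],s["contact_force"])
servo_line((.4433,-.0199,.10),velocity=.15)
s=read_state();print(s["clock"],s["grip_width"],s["contact_force"])
p,d=capture("wrist");cv2.imwrite("pics/w3.png",p[:,:,::-1])
m=camera_model("wrist");np.savez("pics/w3.npz",p=p,d=d,T=m["camera_from_world"],K=m["mtx"],D=m["D"])
```

```text
Traceback (most recent call last):
cell.Unreachable: the arm cannot follow that straight line within its joint ranges
```

Run:
```python
from h import *
s=read_state();print(s["clock"],s["joint_positions"].round(1))
for y in (177,-3):
  for z in (.09,.06,.04,.03,.02,.015):
    q=ik((.4433,-.0199,z),(180,0,y));print(y,z,None if q is None else np.round(q,0))
```

```text
4.925 [ -2.6  42.3  -1.1 127.2   4.4  10.4  79.1]
177 0.09 [ -3.  42.  -1. 127.   4.  10.  79.]
177 0.06 [ -3.  46.  -1. 128.   5.   6.  79.]
177 0.04 [ -3.  49.  -0. 128.   5.   3.  79.]
177 0.03 [  3.  50. -11. 128.  75.   9.   9.]
177 0.02 [  3.  51. -11. 128.  83.   9.   0.]
177 0.015 [ 25.  60. -48. 127.  85.  40.  -1.]
-3 0.09 [ -3.  42.  -1. 127.   4.  10.  79.]
-3 0.06 [ -4.  46.   1. 128.  -7.   6. -89.]
-3 0.04 [ -4.  49.   1. 128. -14.   3. -82.]
-3 0.03 None
-3 0.02 None
-3 0.015 None
```

```bash
cat >> h.py <<'E'
def tool(G,rpy,back=.0215):
    "TCP so that the gripping point (back behind TCP) is at G"
    z=Rn.from_euler('xyz',rpy,degrees=True).as_matrix()[:,2]
    return np.asarray(G)+back*z
def st(t=""):
    s=read_state();print(t,s["clock"].__round__(2),"w",round(s["grip_width"],3),"p",s["position"].round(4),"F",np.round(s["contact_force"],1))
def snap(n):
    m=camera_model("wrist");p,d=capture("wrist");cv2.imwrite(f"pics/{n}.png",p[:,:,::-1])
    np.savez(f"pics/{n}.npz",p=p,d=d,T=m["camera_from_world"],K=m["mtx"],D=m["D"])
E
python3 - <<'E'
from h import *
o=(180,-12,177);G=np.array([.4433,-.0199,.0345])
move_ptp(tool(G+[0,0,.05],o),o)
servo_line(tool(G,o),velocity=.12)
st()
grip(0.3,40);st("grip")
servo_line(tool(G+[0,0,.06],o),velocity=.15);st("lift")
snap("w3")
E
```

```text
5.88 w 0.999 p [ 0.4384 -0.0198  0.014 ] F [-0.2 -1.  -0.1]
grip 6.24 w 0.694 p [ 0.4393 -0.0197  0.0144] F [-0.6 -1.2  5. ]
lift 6.79 w 0.687 p [ 0.439  -0.0197  0.0735] F [-0.3 -0.3 -0.7]
```

View pics/w3.png

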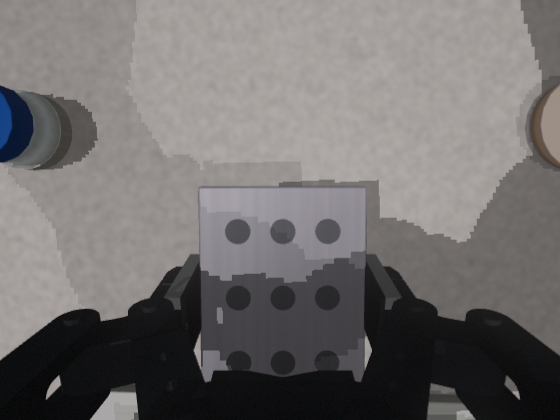

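The spacer is gripped, with vents visible from (237,231) to (328,363). Next I'll measure its pose in hand from the vents.

Run:
```python
from h import *
p,d,m=load("w3");g=cv2.cvtColor(p,cv2.COLOR_RGB2GRAY)
px=[];ob=[]
for i,y in enumerate((231,297)):
    for j,x in enumerate((237,283,328)):
        w=g[y-18:y+19,x-18:x+19];l=cv2.adaptiveThreshold(cv2.GaussianBlur(w,(3,3),0),255,cv2.ADAPTIVE_THRESH_MEAN_C,cv2.THRESH_BINARY_INV,35,8)
        n,lab,stt,ct=cv2.connectedComponentsWithStats(l);k=lab[18,18];px.append(ct[k]+[x-18,y-18]);ob.append(((i-1)*.024,(j-1)*.016,0));print(px[-1].round(1),stt[k,4])
ok,rv,tv=cv2.solvePnP(np.array(ob),np.array(px),m["mtx"],m["D"])
T=np.linalg.inv(m["camera_from_world"]);R=T[:3,:3]@cv2.Rodrigues(rv)[0];t=T[:3,:3]@tv.ravel()+T[:3,3]
print("plate top",t.round(4));print(R.round(3))
print(onplane(m,px[3:6],t[2]).round(4))
uv=np.array([(260,200),(310,200),(260,330),(305,330),(260,264),(305,264)]);print(depthpts(m,d,uv).round(4))
```

```text
[237.3 231.1] 510
[282.3 231.2] 505
[327.4 231. ] 510
[237.6 297.6] 487
[282.7 297. ] 486
[326.9 297.3] 469
plate top [ 0.4426 -0.0204  0.0964]
[[ 0.999  0.052  0.007]
 [-0.053  0.999  0.007]
 [-0.007 -0.008  1.   ]]
[[ 0.4418 -0.0365  0.0964]
 [ 0.4424 -0.0203  0.0964]
 [ 0.4434 -0.0045  0.0964]]
[[ 0.4072 -0.0265  0.0961]
 [ 0.4081 -0.0089  0.0967]
 [ 0.4541 -0.0292  0.0965]
 [ 0.4549 -0.0129  0.0966]
 [ 0.43   -0.0278  0.0967]
 [ 0.431  -0.0117  0.0958]]
```

Run:
```python
from h import *
o=(180,-12,178.5)
move_ptp((.4602,-.3013,.085),o);st()
servo_line((.4602,-.3013,.062),velocity=.08)
pause(.1);st("pre")
r=servo_line((.4602,-.3013,.053),velocity=.03,guard=4);st(r)
grip(0.85);st("open")
T=(.4602,-.3013,.053)
p=read_state()["position"]
servo_line((p[0]+.02,p[1],.16),velocity=.2);st()
```

```text
7.93 w 0.687 p [ 0.4608 -0.2985  0.0845] F [ 1.   1.  -0.7]
pre 8.47 w 0.69 p [ 0.4603 -0.3012  0.062 ] F [-0.6 -0.4 -0.8]
False 8.93 w 0.69 p [ 0.4601 -0.3013  0.0528] F [ 1.2  0.2 -0.5]
open 9.22 w 0.849 p [ 0.4603 -0.3014  0.0532] F [ 0.1 -0.   0.4]
 9.91 w 0.852 p [ 0.4794 -0.3011  0.1593] F [ 0.6 -0.3 -0.6]
```

Run:
```python
from h import *
snap("w4")
p,d,m=load("w4")
```

```text
(no output)
```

View pics/w4.png

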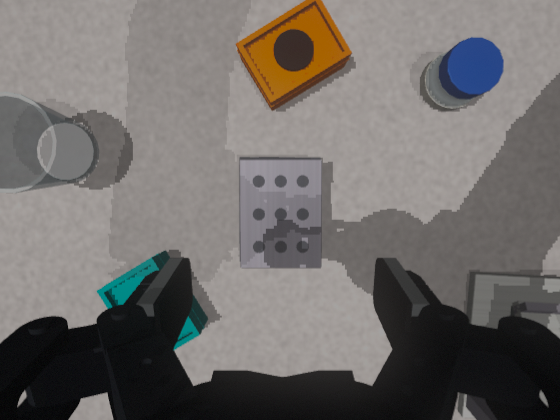

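Run:
```python
from h import *
p,d,m=load("w4")
Q=onplane(m,[(239,157.5),(322,157.5),(322,268),(240,267.5)],.043);x=(Q[2]+Q[3]-Q[0]-Q[1])/2
print("plate",Q.mean(0).round(4),np.linalg.norm(x).round(4),np.degrees(np.arctan2(x[1],x[0])).round(1),depthpts(m,d,[(270,170),(300,200),(250,255),(310,255)]).round(4)[:,2])
print(np.round(read_state()["joint_positions"],0))
n=np.array([-.499,.043,.866]);n/=np.linalg.norm(n)
A=np.array([.5735,.0345,.08])-.029*n;print("A",A)
for h in(.0075,.04,.07,.10,.15):
  for pi in (30,20,10,0):
    q=ik(A+h*n,(180,pi,175.1));print(h,pi,(A+h*n).round(3),None if q is None else np.round(q,0))
for pi in (-12,-6,0,6,12,18,24,30):
    q=ik((.48,-.1,.30),(180,pi,175));print("hi",pi,None if q is None else np.round(q,0))
```

```text
plate [ 0.4641 -0.3023  0.043 ] 0.0808 -1.3 [0.0442 0.0424 0.0431 0.0432]
[ 28.  45.  -6.  94.  11.  53. 104.]
A [0.58796517 0.0332535  0.05489611]
0.0075 30 [0.584 0.034 0.061] [ 26.  72. -72. 130. 117.  76. -26.]
0.0075 20 [0.584 0.034 0.061] [ 27.  69. -72. 122. 102.  67. -13.]
0.0075 10 [0.584 0.034 0.061] [-11.  49.   2. 114.   5.   8.  71.]
0.0075 0 [0.584 0.034 0.061] [ -6.  50.  -4. 104.   7.  26.  71.]
0.04 30 [0.568 0.035 0.09 ] [ 25.  67. -72. 133. 114.  74. -29.]
0.04 20 [0.568 0.035 0.09 ] [ 27.  65. -72. 124.  99.  65. -14.]
0.04 10 [0.568 0.035 0.09 ] [-11.  45.   2. 116.   5.   9.  70.]
0.04 0 [0.568 0.035 0.09 ] [ -6.  47.  -4. 106.   6.  27.  71.]
0.07 30 [0.553 0.036 0.115] [ 24.  63. -72. 135. 111.  72. -31.]
0.07 20 [0.553 0.036 0.115] [ 27.  60. -72. 126.  96.  63. -15.]
0.07 10 [0.553 0.036 0.115] [-12.  42.   2. 118.   5.  11.  70.]
0.07 0 [0.553 0.036 0.115] [ -6.  44.  -4. 108.   6.  28.  71.]
0.1 30 [0.538 0.038 0.141] [ 24.  58. -72. 136. 108.  69. -33.]
0.1 20 [0.538 0.038 0.141] [ 27.  56. -72. 127.  93.  60. -15.]
0.1 10 [0.538 0.038 0.141] [-12.  38.   2. 119.   5.  13.  70.]
0.1 0 [0.538 0.038 0.141] [ -6.  41.  -5. 110.   6.  30.  70.]
0.15 30 [0.513 0.04  0.185] [ 24.  49. -72. 138. 103.  63. -34.]
0.15 20 [0.513 0.04  0.185] [ 27.  48. -72. 129.  86.  56. -14.]
0.15 10 [0.513 0.04  0.185] [-13.  33.   2. 121.   6.  17.  68.]
0.15 0 [0.513 0.04  0.185] [ -6.  35.  -5. 112.   6.  33.  70.]
hi -12 [11. 30. -7. 97.  4. 65. 87.]
hi -6 [ 12.  27.  -8. 102.   4.  57.  87.]
hi 0 [ 12.  24.  -9. 107.   5.  49.  86.]
hi 6 [ 13.  22.  -9. 112.   5.  40.  86.]
hi 12 [ 14.  19. -10. 118.   6.  31.  85.]
hi 18 [ 13.  17.  -9. 123.   7.  22.  85.]
hi 24 [ 11.  16.  -6. 129.   6.  11.  85.]
hi 30 [ 50.  23. -60. 133.  84.  23.   6.]
```

Run:
```python
from h import *
n=np.array([-.499,.043,.866]);n/=np.linalg.norm(n)
A=np.array([.5735,.0345,.08])-.029*n;o=(180,30,175.1)
move_ptp((.45,-.12,.33),(180,0,178));st()
move_ptp(A+.2*n+[0,0,.06],o);st();print(read_state()["joint_positions"].round(0))
grip(1.0)
servo_line(A+.12*n,velocity=.25);st()
snap("w5")
```

```text
10.95 w 0.849 p [ 0.4499 -0.1211  0.3291] F [-0.  -0.3  0.3]
 12.63 w 0.852 p [0.4884 0.0412 0.2877] F [ 1.  1. -0.]
[ 30.  30. -72. 134.  85.  46. -18.]
 13.62 w 1.0 p [0.5281 0.0389 0.1593] F [-0.1 -0.1 -0.1]
```

View pics/w5.png

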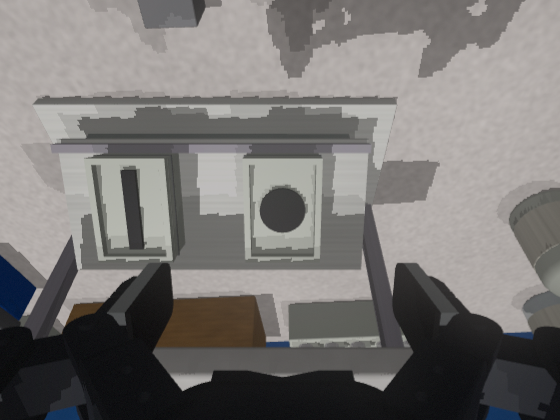

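The view looks square onto the slope, with the disc tag at (282,208) and the cassette columns at 245–322. Next I'll refine the position and grasp.

Run:
```python
from h import *
p,d,m=load("w5");g=cv2.cvtColor(p,cv2.COLOR_RGB2GRAY)
n=np.array([-.499,.043,.866]);n/=np.linalg.norm(n);c=np.array([.591,-.0446,.0604])
uv=np.array([(u,v) for u in range(200,236) for v in range(165,260,2)]);P=depthpts(m,d,uv);P=P[d[uv[:,1],uv[:,0]]>0];cc=P.mean(0);nn=np.linalg.svd(P-cc)[2][2];nn*=np.sign(nn[2]);print("n",nn.round(3),"offset vs old",((cc-c)@n).round(4))
for nm,s in(("disc",(282,208)),("bar",(131,205))):
    b=blob(g<75,s);M=cv2.moments(b);q=(M['m10']/M['m00'],M['m01']/M['m00']);T=onplane(m,[q],None,n,c+n*.029)[0];print(nm,q,T.round(4),"A",(T-.029*n).round(4))
    if nm=="bar":
        Q=onplane(m,b.reshape(-1,2).astype(float),None,n,c+n*.029);u=np.cross([0,1,0],n);u/=np.linalg.norm(u);v=np.cross(n,u);print(cv2.minAreaRect((np.c_[(Q-c)@u,(Q-c)@v]*1000).astype(np.float32)))
y=np.array([.085,.996,0]);
for v in (170,200,230):
    print([ (onplane(m,[(x,v)],None,n,c+n*.034)[0]@y).round(4) for x in (245,322)])
```

```text
n [-0.498  0.043  0.866] offset vs old 0.0003
disc (282.06812324929973, 209.57400560224087) [0.5735 0.0342 0.0799] A [0.588  0.0329 0.0548]
bar (132.20344932844932, 208.51923076923077) [ 0.5644 -0.0642  0.0795] A [ 0.5789 -0.0655  0.0544]
((-12.38730239868164, -20.94444465637207), (9.937485694885254, 53.59620666503906), 85.68472290039062)
[np.float64(0.0596), np.float64(0.1079)]
[np.float64(0.059), np.float64(0.1084)]
[np.float64(0.0585), np.float64(0.109)]
```

Run:
```python
from h import *
n=np.array([-.499,.043,.866]);n/=np.linalg.norm(n);A=np.array([.588,.0333,.0548])
r=servo_line(A+.0075*n,velocity=.12,guard=12);st(r)
if not r:
    grip(.3,45);st("grip")
    r=servo_line(A+.14*n,velocity=.15);st(r)
    snap("w6")
    print(read_state()["joint_positions"].round(0))
```

```text
False 14.76 w 1.003 p [0.5842 0.0339 0.062 ] F [-0.1 -0.  -0.1]
grip 15.18 w 0.575 p [0.5842 0.0337 0.0619] F [-2.4 -0.3  6.6]
False 16.22 w 0.573 p [0.5182 0.039  0.1754] F [ 0.5  0.9 -0.8]
[ 21.  48. -65. 138. 107.  58. -36.]
```

View pics/w6.png

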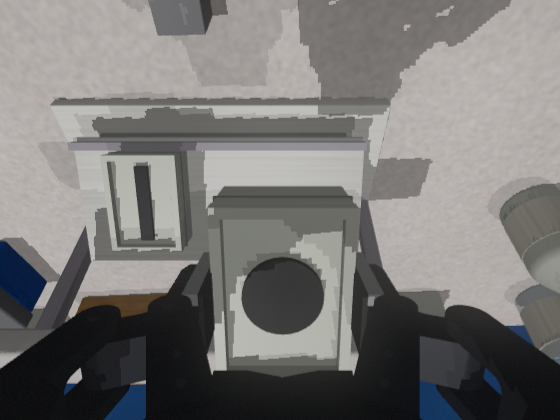

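Run:
```python
from h import *
p,d,m=load("w6");g=cv2.cvtColor(p,cv2.COLOR_RGB2GRAY)
s=read_state();R=Rn.from_euler('xyz',s["eef_rot"],degrees=True).as_matrix();t=s["position"]
b=blob(g<75,(282,295));
print(cv2.boundingRect(b))
msk=np.zeros_like(g);cv2.drawContours(msk,[b],-1,1,-1)
for nm,rg in(("floor",[(u,v) for u in range(232,334,2) for v in list(range(228,256,2))+list(range(336,352,2))]),("tag",[(u,v) for u in range(262,304,2) for v in range(275,318,2)])):
    uv=np.array(rg);uv=uv[d[uv[:,1],uv[:,0]]>0];P=(depthpts(m,d,uv)-t)@R
    c=P.mean(0);k=np.linalg.svd(P-c)[2][2];r=(P-c)@k;P=P[abs(r)<.003];c=P.mean(0);k=np.linalg.svd(P-c)[2][2];k*=-np.sign(k[2])
    print(nm,"tool frame n",k.round(3),"c",c.round(4),((P-c)@k).std().round(4))
# tag centre in tool frame, via plane at depth
q=np.array(cv2.fitEllipse(b)[0]);print(q)
for zz in (-.0285,-.0215): 
    pl=t+R@[0,0,zz];print(zz,((onplane(m,[q],None,R[:,2],pl)-t)@R).round(4))
```

```text
(242, 257, 82, 77)
floor tool frame n [-0.  0. -1.] c [ 0.0057 -0.0009 -0.0203] 0.0006
tag tool frame n [-0.005  0.007 -1.   ] c [ 0.0008 -0.0009 -0.0233] 0.0005
[282.25445557 295.06793213]
-0.0285 [[ 0.0042 -0.0008 -0.0285]]
-0.0215 [[ 0.0003 -0.0008 -0.0215]]
```

Run:
```python
from h import *
n=np.array([-.499,.043,.866]);n/=np.linalg.norm(n);A=np.array([.588,.0333,.0548])
servo_line(A+.2*n+[0,0,.06],velocity=.25)
o=(180,0,178.3)
move_ptp((.45,-.12,.33),o);st();print(read_state()["joint_positions"].round(0))
move_ptp((.465,-.3018,.13),o);st()
servo_line((.465,-.3018,.062),velocity=.1)
pause(.15);st("pre")
snap("w7")
```

```text
18.07 w 0.577 p [ 0.4496 -0.1196  0.3289] F [ 0.5  0.2 -2.1]
[ 53.  34. -72. 106.  35.  67.  57.]
 19.12 w 0.578 p [ 0.4665 -0.3003  0.1315] F [ 0.3 -0.6 -0.2]
pre 20.11 w 0.574 p [ 0.4655 -0.3019  0.0627] F [-0.2  1.5 -1.1]
```

View pics/w7.png

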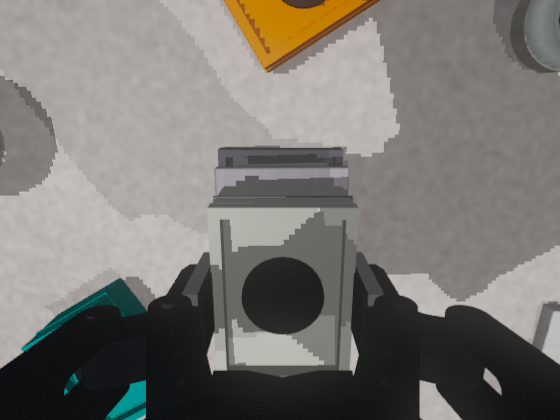

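The cassette (tag at 282,295) hangs centred over the plate (edges at 215–350). I'll lower it now.

Run:
```python
from h import *
r=servo_line((.465,-.3018,.0497),velocity=.03,guard=4);st(r)
grip(.75);st("open")
p=read_state()["position"]
servo_line((p[0],p[1],.10),velocity=.12);st()
servo_line((p[0]+.02,p[1],.18),velocity=.2)
grip(1.0)
snap("w8");print(read_state()["joint_positions"].round(0))
```

```text
True 20.54 w 0.576 p [ 0.4651 -0.3019  0.0517] F [-1.4  0.3  4.9]
open 20.84 w 0.75 p [ 0.4643 -0.302   0.0509] F [ 1.  -0.1 -0.4]
 21.4 w 0.749 p [ 0.4639 -0.3022  0.0998] F [-0.2 -0.3 -0.1]
[ 59.  51. -60. 101.  51.  60.  68.]
```

View pics/w8.png

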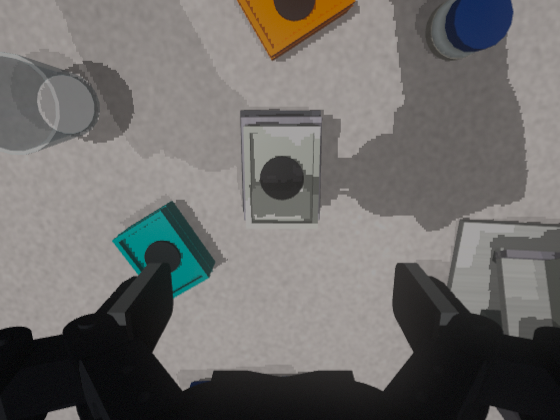

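Run:
```python
from h import *
p,d,m=load("w8");g=cv2.cvtColor(p,cv2.COLOR_RGB2GRAY)
b=blob(g<75,(282,177));q=cv2.fitEllipse(b)[0];print("disc",q,onplane(m,[q],.072).round(4),depthpts(m,d,[(260,145),(300,145),(260,210),(305,210)])[:,2].round(4))
n=np.array([-.499,.043,.866]);n/=np.linalg.norm(n);A=np.array([.5793,-.0653,.0546]);o=(180,30,175.1)
move_ptp((.45,-.14,.33),(180,0,178))
move_ptp(A+.2*n+[0,0,.06],o);st();print(read_state()["joint_positions"].round(0))
servo_line(A+.12*n,velocity=.25);st();snap("w9")
```

```text
disc (281.5600280761719, 177.6285858154297) [[ 0.4646 -0.3023  0.072 ]] [0.0709 0.0709 0.0713 0.0716]
 24.56 w 0.997 p [ 0.4804 -0.0573  0.2876] F [ 0.1 -0.5  0.1]
[ 13.  17. -19. 137. 108.  10. -24.]
 25.52 w 1.001 p [ 0.5197 -0.0603  0.1591] F [ 0.4  0.  -0.2]
```

View pics/w9.png

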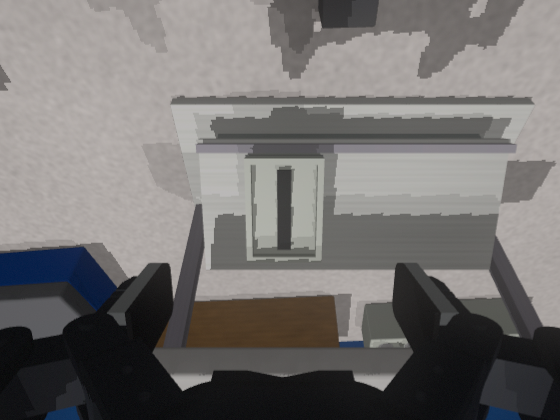

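The stack is good: disc at (0.4646, -0.3023), level. The bar cassette is centred at (284,209), so I'll grasp it.

Run:
```python
from h import *
p,d,m=load("w9");g=cv2.cvtColor(p,cv2.COLOR_RGB2GRAY)
n=np.array([-.499,.043,.866]);n/=np.linalg.norm(n);c=np.array([.591,-.0446,.0604])
b=blob(g<75,(284,209));q=cv2.minAreaRect(b)[0];A=onplane(m,[q],None,n,c)[0];A=onplane(m,[q],None,n,c+n*.029)[0]-.029*n;print(q,A.round(4))
assert np.linalg.norm(A-[.5793,-.0653,.0546])<.005
r=servo_line(A+.0075*n,velocity=.12,guard=12);st(r)
if not r:
    grip(.3,45);st("grip")
    servo_line(A+.14*n,velocity=.15);st()
    snap("w10")
    p,d,m=load("w10");s=read_state();R=Rn.from_euler('xyz',s["eef_rot"],degrees=True).as_matrix();t=s["position"]
    g=cv2.cvtColor(p,cv2.COLOR_RGB2GRAY)
    uv=np.array([(u,v) for u in list(range(235,255,2))+list(range(315,332,2)) for v in range(228,352,2)]);uv=uv[d[uv[:,1],uv[:,0]]>0];P=(depthpts(m,d,uv)-t)@R
    cc=P.mean(0);k=np.linalg.svd(P-cc)[2][2];P=P[abs((P-cc)@k)<.003];cc=P.mean(0);k=np.linalg.svd(P-cc)[2][2];print(k.round(3),cc.round(4))
```

```text
(283.5, 209.5) [ 0.5795 -0.0654  0.0548]
False 26.66 w 1.002 p [ 0.5755 -0.0649  0.0619] F [-0.   0.5  0.7]
grip 27.08 w 0.579 p [ 0.5757 -0.065   0.0619] F [-3.  -0.1  6.1]
 28.12 w 0.577 p [ 0.5098 -0.0594  0.1756] F [ 0.8  0.4 -2.4]
[-0.001  0.    -1.   ] [ 0.0017 -0.0011 -0.0203]
```

View pics/w10.png

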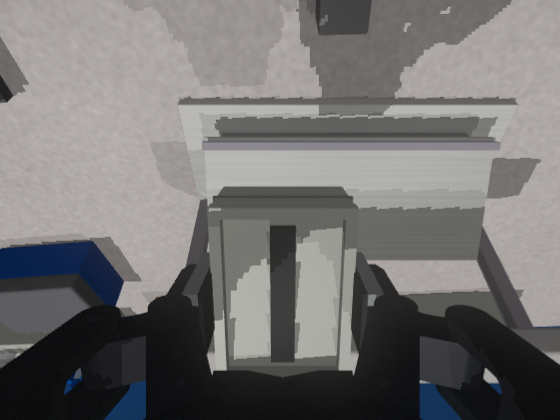

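The bar cassette is held square. I'll carry it over and measure the empty nest closely from an offset pose.

Run:
```python
from h import *
n=np.array([-.499,.043,.866]);n/=np.linalg.norm(n);A=np.array([.5795,-.0654,.0548])
servo_line(A+.2*n+[0,0,.06],velocity=.25)
o=(180,0,183.5)
move_ptp((.45,.10,.33),o);st();print(read_state()["joint_positions"].round(0))
move_ptp((.54,.302,.20),o);st();print(read_state()["joint_positions"].round(0));pause(.15)
snap("w11")
```

```text
30.46 w 0.578 p [0.4498 0.0989 0.3293] F [-0.3  0.3 -1.3]
[  5.  22. -33. 108.  15.  54.  59.]
 31.47 w 0.575 p [0.5407 0.3001 0.2006] F [ 0.1  0.1 -1.7]
[-17.  43. -30.  92.  26.  52.  37.]
```

View pics/w11.png

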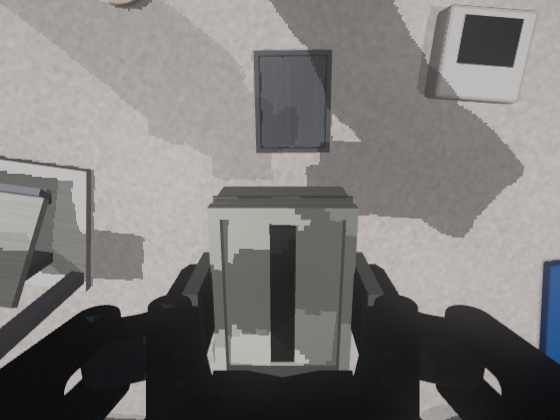

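Run:
```python
from h import *
p,d,m=load("w11");g=cv2.cvtColor(p,cv2.COLOR_RGB2GRAY)
cv2.imwrite("pics/c4.png",cv2.resize(p[40:165,240:345],None,fx=4.6,fy=4.6,interpolation=cv2.INTER_NEAREST)[:,:,::-1])
b=blob(g<88,(292,90));print(cv2.boundingRect(b),rect(m,b,.010))
```

```text
Traceback (most recent call last):
  File "h.py", line 23, in rect
    P=onplane(m,cnt.reshape(-1,2),z,n,p0)
                ^^^^^^^^^^^
AttributeError: 'NoneType' object has no attribute 'reshape'
```

View pics/c4.png

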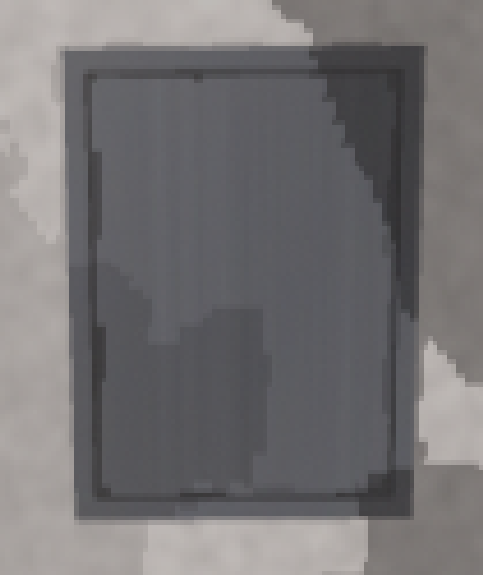

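Run:
```python
from h import *
p,d,m=load("w11")
Q=onplane(m,np.array([(63,48),(424,47),(412,518),(77,518)])/4.6+[240,40]-.5,.010)
x=(Q[2]+Q[3]-Q[0]-Q[1])/2;y=(Q[1]+Q[2]-Q[0]-Q[3])/2
print("outer",Q.mean(0).round(4),np.linalg.norm(x).round(4),np.linalg.norm(y).round(4),np.degrees(np.arctan2(x[1],x[0])).round(2),np.degrees(np.arctan2(-y[0],y[1])).round(2))
Q=onplane(m,np.array([(84,70),(402,70),(394,497),(95,497)])/4.6+[240,40]-.5,.010)
print("inner",Q.mean(0).round(4),np.linalg.norm(Q[2]+Q[3]-Q[0]-Q[1])/2,np.linalg.norm(Q[1]+Q[2]-Q[0]-Q[3])/2)
```

```text
outer [0.4728 0.3045 0.01  ] 0.0856 0.0656 3.86 3.39
inner [0.4727 0.3044 0.01  ] 0.07764865684393722 0.05819196242350995
```

Run:
```python
from h import *
o=(180,0,183.6)
x,y=.4738,.3053
move_ptp((x,y,.10),o)
servo_line((x,y,.035),velocity=.1);pause(.15);st("pre")
r=servo_line((x,y,.0105),velocity=.03,guard=4);st(r)
snap("w12")
```

```text
pre 33.17 w 0.575 p [0.4743 0.3057 0.0358] F [ 0.3  1.1 -1.8]
True 33.87 w 0.579 p [0.4735 0.3051 0.0127] F [-0.9  0.   5.4]
```

View pics/w12.png

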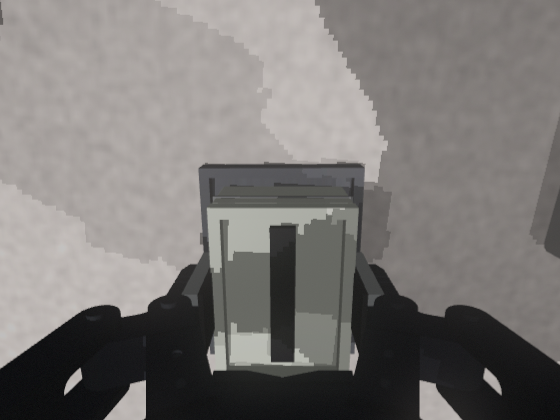

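Contact came at TCP z 0.0127, which puts the underside at about 0.005, on the nest floor. The cassette sits inside the walls (200–364), so I'll release it.

Run:
```python
from h import *
grip(.72);st("open")
p=read_state()["position"]
servo_line((p[0],p[1],.07),velocity=.1);st()
servo_line((p[0]+.03,p[1],.18),velocity=.2);st()
pause(.2);snap("w13")
q,d=capture("top");cv2.imwrite("pics/top1.png",cv2.resize(q[100:320,100:480],None,fx=2,fy=2)[:,:,::-1])
p,d,m=load("w13");g=cv2.cvtColor(p,cv2.COLOR_RGB2GRAY)
```

```text
open 34.19 w 0.72 p [0.473  0.3045 0.012 ] F [-0.6  0.5 -0.8]
 34.92 w 0.72 p [0.4729 0.3042 0.0697] F [ 0.4 -0.4 -0. ]
 35.63 w 0.718 p [0.502  0.3038 0.1787] F [-0.1 -0.3 -0.4]
```

View pics/w13.png

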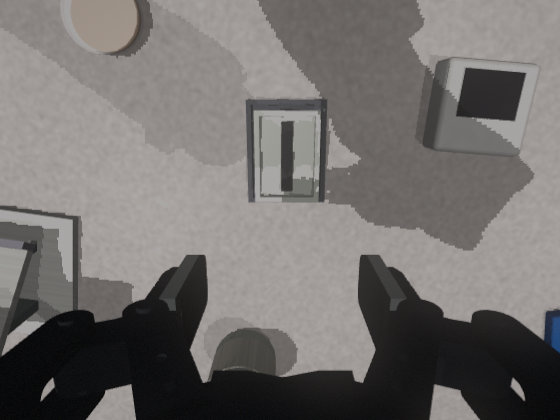

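View pics/top1.png

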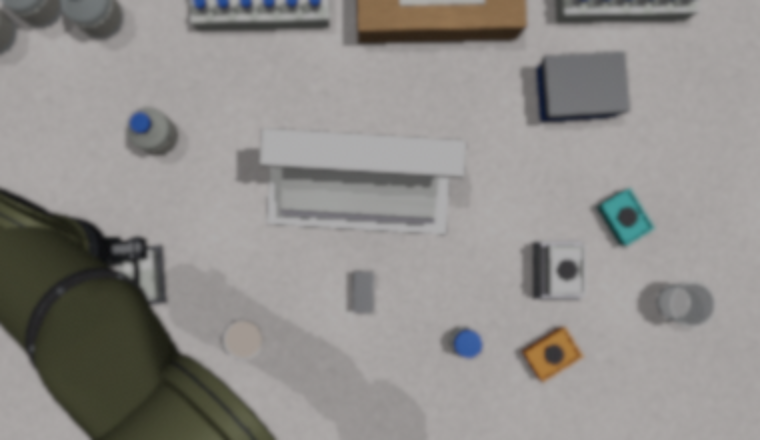

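Run:
```python
from h import *
p,d,m=load("w13");g=cv2.cvtColor(p,cv2.COLOR_RGB2GRAY)
b=blob(g<75,(287,155));print("bar",rect(m,b,.034),depthpts(m,d,[(270,125),(305,125),(270,185),(305,185)])[:,2].round(4))
m=camera_model("top");q,d=capture("top")
g=cv2.cvtColor(q,cv2.COLOR_RGB2GRAY);k=(383,235);b=blob(g<85,k)
if b is not None:
    M=cv2.moments(b);print("disc top cam",onplane(m,[(M['m10']/M['m00'],M['m01']/M['m00'])],.072).round(4))
st();job_done()
```

```text
bar (array([473.4, 304.7]), array([52.9,  8.7]), 3.6) [0.0331 0.0332 0.0326 0.0325]
disc top cam [[ 0.4677 -0.3031  0.072 ]]
 35.98 w 0.721 p [0.5025 0.3044 0.1793] F [ 0.4  0.1 -1.3]
the job is handed in; nothing more can be done
```

I laid the spacer plate on the first cassette, set the passed (round tag) cassette on the plate, and put the rejected (bar tag) cassette into the empty nest. I handed the job in at about 36 s of the 72 s allowed.

**Last checks:**

| Item | Measured position | Offset from nest centre | Alignment and height |
|---|---|---|---|
| Spacer (checked before the cassette went on it) | (0.464, -0.302) | under 1 mm | yaw -1.3° (nest about -2°), top at about 43 mm, flat |
| Passed cassette | (0.4646, -0.3023) by wrist camera | about 1 mm | window level to 1 mm at about 71 mm |
| Rejected cassette | (0.4734, 0.3047) | under 1 mm | yaw 3.6°, same as the nest; window about 33 mm against the 32 mm expected |

- **Disagreement:** the coarser top camera put the passed cassette 3 mm farther out, at x 0.4677. That is still well inside the 18 mm limit.
- **Bystanders:** the jar, dish, beaker, bottle, tip box, timer and both look-alikes looked unmoved. I judged this by eye rather than measuring; the timer was checked in the wrist view only.
- **During the run:** the first straight-down line to the spacer was refused as unreachable and nothing moved on it. I gripped the plate with the tool tilted 12° instead. Lowering it to 3 mm below the expected height tripped no contact, so it may have settled a millimetre or two on release.

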